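# Lay out the dispensing row in front of the tube rack

### The job

Lay out the hood for a dispensing run: stand the white reagent trough in front of the long tube rack, on the robot's side of it, parallel to it and centred on it, with about 4 cm of clear surface between the two, and cover the trough squarely with its lid. Stand the amber bottle off the left end of the trough and the empty white beaker off its right end (left and right as seen from the robot facing the rack), each in line with the trough and about 3 cm clear of its end, so that the covered trough sits between them. Set all down gently, upright, without dropping the bottle or the beaker, and leave the black-capped jar and the stack of dishes where they stand.

Things in the scene. Friction and masses are not known exactly. Their poses are not given: they have to be found in the camera images.
- rack: Frosted tube rack with 5 x 12 holes, fixed: 104 (x) x 250 (y) x 46 mm high, 56 mm over the white caps of its tubes (most along the far edge). Origin: centre of its underside; x points to its back, away from the robot, so the front face is at x = -52 mm; y runs along its length, to the left as seen from the robot. Turned by up to 0.2 rad.
- trough: White open reagent trough, loose, 46 (x) x 130 (y, its length) x 32 mm high, walls 3 mm, so the mouth is 40 x 124 mm. Origin at the centre of its underside, z up. Easily gripped across its 46 mm width. About 80 g. Either end may point left.
- lid: White lid of the trough, loose, right way up, 50 g: plate 56 (x) x 140 (y) x 4 mm; under it a plug 30 x 114 x 6 mm (5 mm play all round in the mouth); on top a grip bar 12 (x) x 70 (y) x 22 mm high. Origin: centre of the plug's underside, z up; plate at z 6-10 mm, bar at 10-32 mm. It lies on its plug; seated, the plate rests on the rim, origin 26 mm above the trough's. Fits either way round.
- bottle: Amber glass bottle with a white screw cap, loose, round, 56 mm in diameter with straight sides up to 72 mm, then a shoulder and a 38 mm cap; 108 mm tall over all. Origin at the centre of its underside, z up. About 200 g.
- beaker: Empty white plastic beaker with a small spout, loose, round, 50 mm in diameter, 70 mm tall, open at the top, wall 3 mm. Origin at the centre of its underside, z up. About 80 g.
- jar: Bystander: squat amber jar with a wide black cap, 60 mm in diameter, 55 mm tall, loose. Origin at the centre of its underside. Not to be moved.
- dishes: Bystander: stack of three closed clear dishes, 60 mm in diameter, 45 mm tall, loose (one body). Origin at the centre of its underside. Not to be moved.
Things that resemble listed ones, but are neither listed nor needed, are in the scene too. What is shaped like the trough but blue or green is not meant.

How it is judged:
At the end, for the whole second after the job is handed in: Trough 18 to 60 mm in front of the rack, centred within 15 mm, parallel within 0.14 rad; lid seated level within 8 mm; bottle left, beaker right, within 15 mm of the trough's centre line, gaps about 15 to 48 mm; all upright, released, at rest (x of trough in the frame of rack between -0.135 and -0.093 m and y of trough in the frame of rack between -0.015 and 0.015 m and angle between the y axis of trough and the y axis of rack, either way round below 0.14 rad and height (world z) of each of trough, bottle, beaker below 0.004 m and angle between each of trough, lid, bottle, beaker's own z axis and vertical below 0.06 rad and horizontal distance between lid and trough below 0.008 m and z of lid in the frame of trough between 0.023 and 0.029 m and angle between the y axis of lid and the y axis of trough, either way round below 0.14 rad and y of bottle in the frame of rack above 0.05 m and horizontal distance between bottle and trough between 0.108 and 0.141 m and x of bottle in the frame of trough between -0.015 and 0.015 m and y of beaker in the frame of rack below -0.05 m and horizontal distance between beaker and trough between 0.105 and 0.138 m and x of beaker in the frame of trough between -0.015 and 0.015 m and linear speed of each of trough, lid, bottle, beaker below 0.02 m/s and contact force between each of trough, lid, bottle, beaker and the fingers below 0.05 N); the robot touches nothing.
It fails at once if the jar or the dish stack is pushed by more than 20 mm (distance of any of jar, dishes from where it was at the start of the episode above 0.02 m).
It fails at once if the bottle or the beaker is dropped (falls free faster than 0.35 m/s) ((height (world z) of bottle above 0.006 m and linear speed of bottle above 0.35 m/s and contact force between bottle and the fingers below 0.05 N) or (height (world z) of beaker above 0.006 m and linear speed of beaker above 0.35 m/s and contact force between beaker and the fingers below 0.05 N)).
It also fails if it takes over 109 s, if anything falls off the work surface, if the arm or the gripper's body presses on something with over 40 N, if the wrist force passes 120 N, or if a joint passes its speed limit or range.

### The arm

A 7-joint arm with a two-finger parallel gripper is mounted at the origin on the work surface. World frame = base frame: x ahead of the robot, y to its left, z up, the work surface at z = 0. Lengths are in m, angles in rad, forces in N, time in s.
With the tool pointing down it reaches from about 0.35 to 0.9 m from the base axis. Payload 8.1 kg.
Tool frame: the origin (TCP) lies at the very end of the fingers, on their centre line; the grasp point (between the pads) lies arm.grip_point_offset behind it (arm.grip_point_offset is the distance from the TCP to the grasp point, in m); z points along the fingers, y is the line along which they close (so a half turn about z gives the same grasp; the last joint's range is limited). The gripper opens to 92 mm and grips with 3 to 60 N. Pads are 19 mm wide; open, the fingers measure 130 mm over their backs; the gripper's body (75 mm by 190 mm) begins 47 mm behind the grasp point.
Start: joints at [1.119, 0.434, 0.025, 1.573, -0.012, 1.134, -0.075], TCP at [0.214, -0.587, 0.227] pointing down, gripper open.
Joint ranges: [-2.62, 2.62], [-0.44, 2.09], [-1.27, 1.32], [0.08, 2.57], [-1.32, 4.46], [0.12, 2], [-2.74, 2.74]. Speed limits (rad/s): [2.22, 2.22, 3.01, 3.01, 3.14, 3.14, 3.14].

### API

Orientations are given as a rotation vector (axis times angle).
In Python, from cell import arm gives the robot as it stands. The module is installed in compiled form; this text tells all that it offers.
- The arm moves only by the shell command python3 -m creep 'ROWS' [OPENING] [FORCE]. ROWS is JSON, a list of rows, each a list of 6 numbers: the shift along the tool's x, y, z scaled (see below), then the turn, a rotation vector about the tool's x, y, z scaled (see below). A call has 1 to 20 rows; each row shifts and turns the commanded pose from where the row before left it, along the tool's axes as they then stand; what a row does not reach is not made up. The controller multiplies each number of a shift by 0.4 m and each number of a turn by 120 degrees. A row lasts 1/12 s, in which the tool goes at most 41.7 mm and 7.16 degrees, less where a joint would pass 70% of its speed; a pose out of reach is approached as far as the arm can. A call with a number of a shift or a turn outside -1 to 1 is refused whole. A call with a gripper value outside its range is refused whole. OPENING is the closure, from -1 (fully open) to 1 (shut), set as the call begins (- or left out, the last holds). The fingers move at their own pace and stop on an object; FORCE is the grip in N (left out, the last holds). Time passes only in rows, so rows that do not move let the fingers close. It gives the time, the measured TCP pose, the force, the opening and the grip force at its end, in the units of the state.
- arm.observe(): the state, without advancing time (a new reading comes with each control period).
- arm.get_image(name): name is "side" or "top" or "wrist"; returns a dict with "frame" (400x640x3 uint8, red, green, blue), "intrinsics" (3x3 intrinsics, pixels), "rvec" (rotation vector, rad) and "tvec" (3), from world to camera coordinates, as OpenCV has them; the wrist camera has in their place "mount" (4x4, takes a point from camera to tool coordinates, whose origin is the TCP and whose axes are the flange's). Camera axes: x right, y down, z forward; pixel columns grow to the right and rows downward; lengths in m; the calibration is good to about 2 mm. A picture is of the moment at which its call begins: read the wrist's pose just before it. There is no depth.
- arm.sign_off(): hands the job in; it is judged then, once.
The state is a dict: "clock": time; "joints": joint angles; "dq": joint speeds; "joint_efforts": joint torques, N m; "position": TCP position; "ee_rot": TCP orientation; "force": force on the tool from outside, world axes, zero at the start; "ft_torque": the same for the moment, N m; "width": opening from 0.0 (shut) to 1.0 (fully open); "gripper_force": force on a finger pad.
Only numpy, scipy, OpenCV 4.12 (cv2) and the standard library are available. Lean on these libraries where they do the work, as an engineer would, in place of code of your own. Each camera call takes 0.05 s, during which the arm holds its last target. There are 200 camera calls.

## Working session

There is one attempt and no reset: what is moved stays moved. The work goes in short steps, Python scripts to look and compute and a shell command to move; the robot and the scene stay as the last step left them, time stands still between calls to the robot, and variables do not carry over. Pictures are saved under pics/ and viewed, at most 14 in all, crops included, and the job is handed in when it is done.

```bash
mkdir -p pics
python3 - <<'E'
from cell import arm
import cv2,numpy as np
np.set_printoptions(precision=4,suppress=True)
s=arm.observe();print(s, arm.grip_point_offset)
for n in("top","side"):
    d=arm.get_image(n);cv2.imwrite(f"pics/{n}0.png",d["frame"][:,:,::-1]);print(n,d["intrinsics"],d["rvec"],d["tvec"])
d=arm.get_image("wrist");print(d["mount"],d["intrinsics"])
E
```

```text
{'clock': 0.0, 'joints': array([ 1.1194,  0.4352,  0.0249,  1.5741, -0.0116,  1.134 , -0.0751]), 'dq': array([ 0.0008, -0.0017, -0.0003,  0.0005, -0.0017, -0.    , -0.0013]), 'joint_efforts': array([  0.001 , -66.7854,   0.9847, -31.4465,  -0.0606,   0.0428,
         0.0002]), 'position': array([ 0.2134, -0.5869,  0.226 ]), 'ee_rot': array([-3.0924, -0.5448,  0.0006]), 'force': array([0.6012, 0.3293, 0.5936]), 'ft_torque': array([-0.0564, -0.0172, -0.0175]), 'gripper_force': 0.0, 'width': 0.9987150761164874} 0.0188
top [[469.4949   0.     312.1547]
 [  0.     469.4949 196.9728]
 [  0.       0.       1.    ]] [ 2.1721 -2.1761  0.1114] [0.0507 0.4494 1.2582]
side [[389.7811   0.     319.4472]
 [  0.     389.7811 197.4039]
 [  0.       0.       1.    ]] [ 0.7712 -2.4247  1.2956] [0.3826 0.1263 1.0711]
[[ 0.     -0.9523 -0.3051  0.0833]
 [ 1.      0.0002 -0.0006 -0.0005]
 [ 0.0007 -0.3051  0.9523 -0.1571]
 [ 0.      0.      0.      1.    ]] [[303.2888   0.     318.3721]
 [  0.     303.2888 203.273 ]
 [  0.       0.       1.    ]]
```

View pics/top0.png

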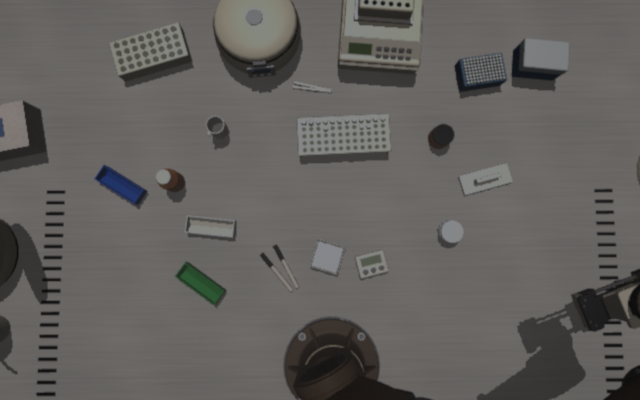

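View pics/side0.png

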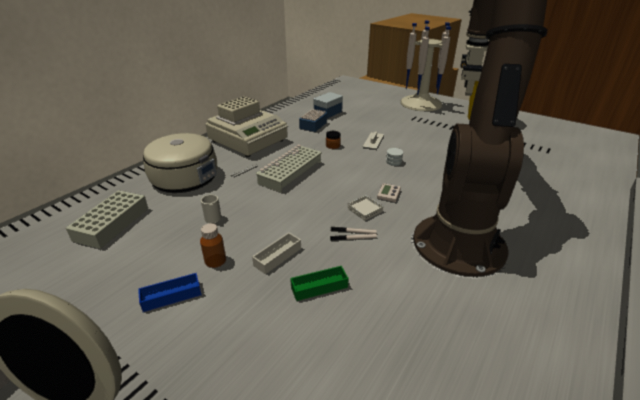

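The top view has three trough-shaped things: white at (211,228), blue at (121,185) and green at (201,283). The white one is the trough. The bar-topped plate at (486,180) is the lid, the amber bottle with the white cap is at (171,180), and the jar with the black cap at (441,136) is the bystander. The open grey-white cup at (216,127) is the beaker, the dishes are at (452,232) and the long rack is at (344,135). The short rack at (150,50) has bigger holes and is not the one meant. I'll confirm these in an enlarged crop.

Run:
```python
import cv2,numpy as np
im=cv2.imread("pics/top0.png");im=cv2.convertScaleAbs(im,alpha=1.6)
def c(x,y,w,h):return cv2.resize(im[y:y+h,x:x+w],None,fx=5,fy=5,interpolation=cv2.INTER_CUBIC)
a=np.hstack([c(180,190,80,60),c(450,150,80,60)]);b=np.hstack([c(150,110,80,100)[:300+0] if 0 else cv2.resize(im[110:210,150:284],(400,300),interpolation=cv2.INTER_CUBIC),cv2.resize(im[100:175,290:390],(400,300),interpolation=cv2.INTER_CUBIC)])
cv2.imwrite("pics/crop1.png",np.vstack([a,b]))
```

```text
(no output)
```

View pics/crop1.png

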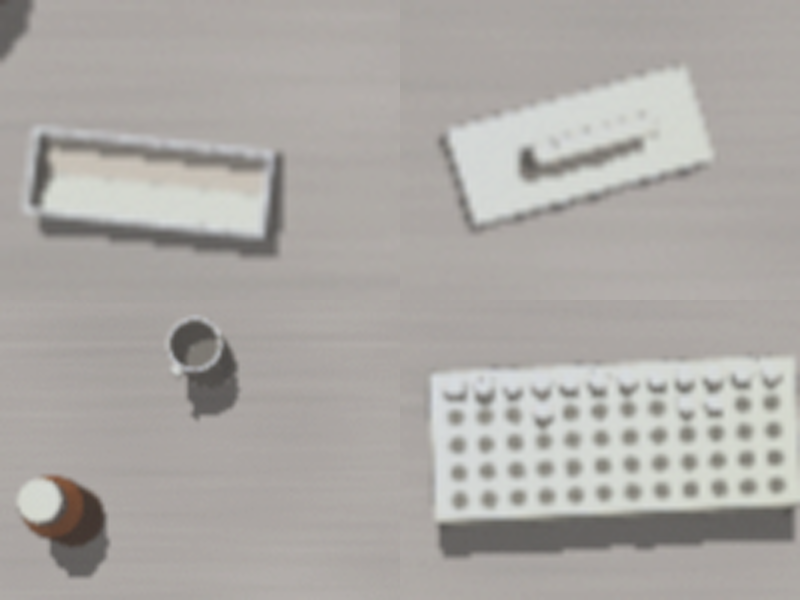

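The crop confirms all five. The spout of the beaker points lower-left, at about (209,134).

```bash
cat > h.py <<'E'
from cell import arm
import cv2,numpy as np
from scipy.spatial.transform import Rotation as Ro
np.set_printoptions(precision=4,suppress=True)
def cam(name,d):
    """R,t camera->world"""
    if name=="wrist":
        s=arm.observe();R=Ro.from_rotvec(s["ee_rot"]).as_matrix();M=d["mount"]
        return R@M[:3,:3],R@M[:3,3]+s["position"]
    R=cv2.Rodrigues(d["rvec"])[0];return R.T,-R.T@d["tvec"]
def unproj(px,z,K,R,t):
    p=np.atleast_2d(px).astype(float);r=np.c_[p,np.ones(len(p))]@np.linalg.inv(K).T@R.T
    return (t+r*((z-t[2])/r[:,2])[:,None])[:,:2]
def snap(fn,a=1.6):
    """wrist picture, saved with calibration"""
    s=arm.observe();d=arm.get_image("wrist");M=d["mount"];R=Ro.from_rotvec(s["ee_rot"]).as_matrix()
    cv2.imwrite(f"pics/{fn}.png",cv2.convertScaleAbs(d["frame"][:,:,::-1],alpha=a))
    np.savez(f"pics/{fn}.npz",K=d["intrinsics"],R=R@M[:3,:3],t=R@M[:3,3]+s["position"])
def wpx(fn,px,z):
    c=np.load(f"pics/{fn}.npz");return unproj(px,z,c["K"],c["R"],c["t"])
def rect(c):
    """centre and long-axis angle of 4 corners in order, first pair along the length"""
    c=np.array(c);v=c[1]-c[0]+c[2]-c[3];return c.mean(0),np.arctan2(v[1],v[0]),np.linalg.norm(c[1]-c[0]),np.linalg.norm(c[2]-c[1])
def plan(x,y,z,close=None):
    """close: world angle of tool y axis (mod pi). Prints turn units, then shift units in turned axes"""
    s=arm.observe();R=Ro.from_rotvec(s["ee_rot"]).as_matrix();p=s["position"]
    cur=np.arctan2(R[1,1],R[0,1])
    if close is None: close=cur
    a=cur+((close-cur+np.pi/2)%np.pi-np.pi/2)
    yv=np.array([np.cos(a),np.sin(a),0]);zv=np.array([0,0,-1]);T=np.c_[np.cross(yv,zv),yv,zv]
    rv=Ro.from_matrix(R.T@T).as_rotvec();sh=T.T@(np.array([x,y,z])-p)
    print("pos",p,"cur yaw",round(cur,3),"j7",s["joints"][6],"w",s["width"])
    print("turn units",rv/(2*np.pi/3),"rows>=",np.abs(rv[2])/.125," shift units",sh/.4,"alt +-pi",a+np.pi)
E
python3 - <<'E'
from h import *
d=arm.get_image("top");K=d["intrinsics"];R,t=cam("top",d)
def o(px,ox,oy,sx,sy=None):return np.array(px)/[sx,sy or sx]+[ox,oy]
tr=unproj(o([(35,127),(275,150),(266,238),(25,211)],180,190,5),.032,K,R,t);print("trough",rect(tr))
li=unproj(o([(43,133),(285,66),(313,158),(77,228)],450,150,5),.010,K,R,t);print("lid",rect(li))
ra=unproj(o([(31,72),(395,56),(401,205),(36,221)],290,100,4),.046,K,R,t);print("rack",rect(ra))
print("beaker",unproj(o([(196,46)],150,110,2.985,3),.07,K,R,t))
print("bottle",unproj(o([(41,200)],150,110,2.985,3),.108,K,R,t))
print("jar,dishes",unproj([(441,136)],.055,K,R,t),unproj([(452,232)],.045,K,R,t))
s=arm.observe();print(Ro.from_rotvec(s["ee_rot"]).as_matrix())
E
```

```text
trough (array([0.3699, 0.3243]), np.float64(-1.6759912644355444), np.float64(0.1298038651188656), np.float64(0.04732877295303943))
lid (array([ 0.4992, -0.4311]), np.float64(-1.294135922472211), np.float64(0.14087566413488373), np.float64(0.053216237224414084))
rack (array([ 0.617 , -0.0366]), np.float64(-1.5270335121466174), np.float64(0.24802717987407302), np.float64(0.10293013229938112))
beaker [[0.6366 0.3064]]
bottle [[0.4937 0.4285]]
jar,dishes [[ 0.6107 -0.2972]] [[ 0.353  -0.3219]]
[[ 0.9398  0.3416 -0.0004]
 [ 0.3416 -0.9398  0.0008]
 [-0.0001 -0.0009 -1.    ]]
```

Run:
```python
from h import *
plan(.48,-.15,.27,-.105)
```

```text
pos [ 0.2135 -0.5871  0.2263] cur yaw -1.222 j7 -0.07512454943222799 w 1.0034920331792228
turn units [-0.0004 -0.0002 -0.5334] rows>= 8.937073736479594  shift units [ 1.1566  0.5481 -0.1093] alt +-pi 3.036592653589793
```

```bash
python3 -m creep '[[0,0,0,0,0,-0.0533],[0,0,0,0,0,-0.0533],[0,0,0,0,0,-0.0533],[0,0,0,0,0,-0.0533],[0,0,0,0,0,-0.0533],[0,0,0,0,0,-0.0533],[0,0,0,0,0,-0.0533],[0,0,0,0,0,-0.0533],[0,0,0,0,0,-0.0533],[0,0,0,0,0,-0.0533]]' -1 20
python3 -m creep '[[0.0723,0.0343,-0.0068,0,0,0],[0.0723,0.0343,-0.0068,0,0,0],[0.0723,0.0343,-0.0068,0,0,0],[0.0723,0.0343,-0.0068,0,0,0],[0.0723,0.0343,-0.0068,0,0,0],[0.0723,0.0343,-0.0068,0,0,0],[0.0723,0.0343,-0.0068,0,0,0],[0.0723,0.0343,-0.0068,0,0,0],[0.0723,0.0343,-0.0068,0,0,0],[0.0723,0.0343,-0.0068,0,0,0],[0.0723,0.0343,-0.0068,0,0,0],[0.0723,0.0343,-0.0068,0,0,0],[0.0723,0.0343,-0.0068,0,0,0],[0.0723,0.0343,-0.0068,0,0,0],[0.0723,0.0343,-0.0068,0,0,0],[0.0723,0.0343,-0.0068,0,0,0],[0,0,0,0,0,0],[0,0,0,0,0,0]]'
python3 - <<'E'
from h import *
plan(.37,.324,.2,-.105)
E
```

```text
clock: 1.03
position: [0.2135, -0.5873, 0.2265]
ee_rot: [-2.33, -2.107, -0.0]
force: [0.3, 0.1, -0.0]
width: 1.0
gripper_force: 0.0
clock: 2.53
position: [0.4815, -0.1485, 0.2703]
ee_rot: [-2.331, -2.106, -0.001]
force: [-0.3, -0.5, -0.7]
width: 1.0
gripper_force: 0.0
pos [ 0.4815 -0.1485  0.2703] cur yaw -0.102 j7 -0.03497709691600202 w 0.9995366320306057
turn units [ 0.0002 -0.0002  0.0016] rows>= 0.026752706391498814  shift units [ 1.1456 -0.401   0.1758] alt +-pi 3.036592653589793
```

```bash
python3 -m creep '[[0.0818,-0.0286,0.0126,0,0,0],[0.0818,-0.0286,0.0126,0,0,0],[0.0818,-0.0286,0.0126,0,0,0],[0.0818,-0.0286,0.0126,0,0,0],[0.0818,-0.0286,0.0126,0,0,0],[0.0818,-0.0286,0.0126,0,0,0],[0.0818,-0.0286,0.0126,0,0,0],[0.0818,-0.0286,0.0126,0,0,0],[0.0818,-0.0286,0.0126,0,0,0],[0.0818,-0.0286,0.0126,0,0,0],[0.0818,-0.0286,0.0126,0,0,0],[0.0818,-0.0286,0.0126,0,0,0],[0.0818,-0.0286,0.0126,0,0,0],[0.0818,-0.0286,0.0126,0,0,0],[0,0,0,0,0,0],[0,0,0,0,0,0]]'
python3 - <<'E'
from h import *
snap("w1"); plan(.37,.324,.1,-.105)
E
```

```text
clock: 3.87
position: [0.3693, 0.3226, 0.1991]
ee_rot: [-2.333, -2.104, 0.002]
force: [1.3, -0.6, -0.2]
width: 1.002
gripper_force: 0.0
pos [0.3701 0.321  0.1992] cur yaw -0.106 j7 -1.1998031127093938 w 1.000681705112735
turn units [-0.0002  0.0007 -0.0003] rows>= 0.005569816433166425  shift units [ 0.0075 -0.0011  0.2479] alt +-pi 3.036592653589793
```

View pics/w1.png

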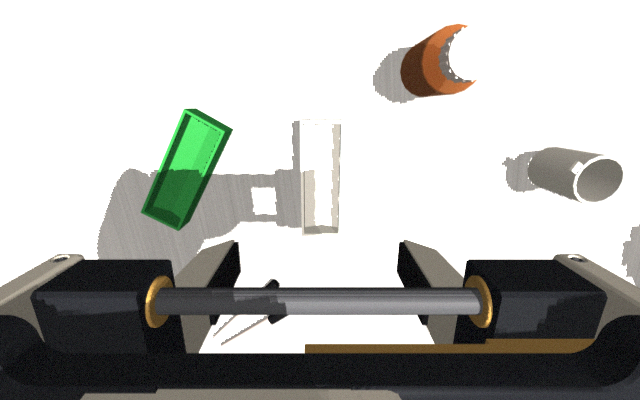

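The wrist view shows the white trough at (320,178), centred between the fingers. The green one is clear of them at (187,168). I'll check its centre from the rim corners.

Run:
```python
from h import *
print(rect(wpx("w1",[(296,121),(302,234),(339,234),(341,121)],.032)))
plan(.37,.324,.006,-.105)
```

```text
(array([0.371 , 0.3281]), np.float64(-1.655477568915413), np.float64(0.12672199141541526), np.float64(0.04292254468203701))
pos [0.3701 0.321  0.1992] cur yaw -0.106 j7 -1.1998031127093938 w 1.000681705112735
turn units [-0.0002  0.0007 -0.0003] rows>= 0.005569816433166425  shift units [ 0.0075 -0.0011  0.4829] alt +-pi 3.036592653589793
```

```bash
python3 -m creep '[[0.0026,0,0.08,0,0,0],[0.0026,0,0.08,0,0,0],[0.0026,0,0.08,0,0,0],[0.0026,0,0.08,0,0,0],[0.0026,0,0.07,0,0,0],[0,0,0.04,0,0,0],[0,0,0.03,0,0,0],[0,0,0.021,0,0,0],[0,0,0,0,0,0],[0,0,0,0,0,0]]'
python3 -m creep '[[0,0,0,0,0,0],[0,0,0,0,0,0],[0,0,0,0,0,0],[0,0,0,0,0,0],[0,0,0,0,0,0],[0,0,0,0,0,0],[0,0,0,0,0,0],[0,0,0,0,0,0],[0,0,0,0,0,0],[0,0,0,0,0,0]]' 1 15
python3 - <<'E'
from h import *
plan(.37,.326,.15)
E
```

```text
clock: 4.75
position: [0.3711, 0.3267, 0.0078]
ee_rot: [2.336, 2.099, 0.001]
force: [0.3, 0.2, 0.1]
width: 0.998
gripper_force: 0.0
clock: 5.58
position: [0.3705, 0.3272, 0.0073]
ee_rot: [2.336, 2.101, 0.0]
force: [1.1, -0.4, 2.2]
width: 0.501
gripper_force: 15.0
pos [0.3705 0.3272 0.0073] cur yaw -0.106 j7 -1.4650704346667582 w 0.5005166383917684
turn units [ 0.0001 -0.      0.    ] rows>= 6.511579720870086e-08  shift units [-0.0031 -0.001  -0.3567] alt +-pi 3.0357610540134563
```

Gripped: the width of 0.50 is 46 mm. I'll lift it and carry it.

```bash
python3 -m creep '[[0,0,-0.02,0,0,0],[0,0,-0.04,0,0,0],[0,0,-0.06,0,0,0],[0,0,-0.08,0,0,0],[0,0,-0.08,0,0,0],[0,0,-0.06,0,0,0],[0,0,-0.02,0,0,0],[0,0,0,0,0,0]]'
python3 - <<'E'
from h import *
plan(.5021,-.0416,.15,.0438)
E
```

```text
clock: 6.25
position: [0.3711, 0.328, 0.1534]
ee_rot: [2.336, 2.1, 0.006]
force: [0.2, -1.1, -0.8]
width: 0.503
gripper_force: 15.0
pos [0.3711 0.328  0.1534] cur yaw -0.106 j7 -1.2676398476917603 w 0.5029506523377066
turn units [ 0.0014 -0.0011 -0.0715] rows>= 1.1981545144718315  shift units [-0.9375  0.2868  0.0085] alt +-pi 3.185392653589793
```

```bash
python3 -m creep '[[0,0,0,0,0,-0.0357],[0,0,0,0,0,-0.0357],[-0.067,0.0205,0,0,0,0],[-0.067,0.0205,0,0,0,0],[-0.067,0.0205,0,0,0,0],[-0.067,0.0205,0,0,0,0],[-0.067,0.0205,0,0,0,0],[-0.067,0.0205,0,0,0,0],[-0.067,0.0205,0,0,0,0],[-0.067,0.0205,0,0,0,0],[-0.067,0.0205,0,0,0,0],[-0.067,0.0205,0,0,0,0],[-0.067,0.0205,0,0,0,0],[-0.067,0.0205,0,0,0,0],[-0.067,0.0205,0,0,0,0],[-0.067,0.0205,0,0,0,0],[0,0,0,0,0,0],[0,0,0,0,0,0],[0,0,0,0,0,0]]'
python3 - <<'E'
from h import *
plan(.5021,-.0416,.0075,.0438)
snap("w2",1.0)
E
```

```text
clock: 7.83
position: [0.5004, -0.0421, 0.1501]
ee_rot: [-2.171, -2.268, 0.002]
force: [-0.0, 0.5, -0.8]
width: 0.499
gripper_force: 15.0
pos [ 0.5004 -0.0421  0.1501] cur yaw 0.044 j7 -0.2919719371603942 w 0.4989981372480293
turn units [-0.0011 -0.0004  0.0001] rows>= 0.0013284726281328207  shift units [0.0011 0.0042 0.3564] alt +-pi 3.185392653589793
```

View pics/w2.png

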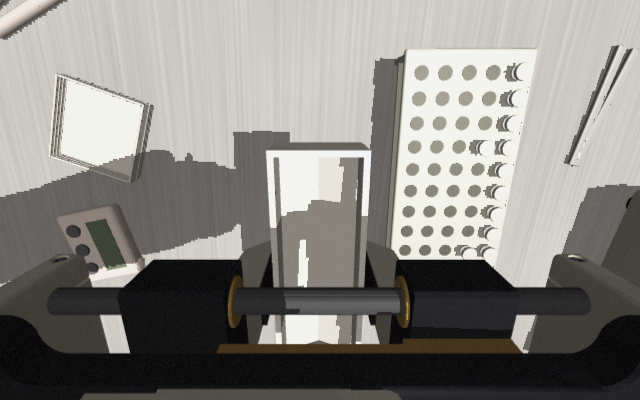

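The trough hangs level in the grip, with its far end at (267..370,150). The left end of the rack runs from (405,50) to (537,50), and its front edge goes down to (388,255).

Run:
```python
from h import *
r=wpx("w2",[(405,50),(537,50),(388,258)],.046);print(r)
c=np.array([.617,-.0366]);a=.0438;Rk=np.array([[np.cos(a),-np.sin(a)],[np.sin(a),np.cos(a)]])
print("in rack frame",(r-c)@Rk, "front edge yaw",np.arctan2(*(r[0]-r[2])[::-1])-np.pi/2)
t=wpx("w2",[(267,150),(370,150)],.175);print("trough end rel tool",(t-arm.observe()["position"][:2])@Rk)
```

```text
[[ 0.5621  0.0861]
 [ 0.6646  0.0906]
 [ 0.5694 -0.094 ]]
in rack frame [[-0.0495  0.125 ]
 [ 0.0531  0.125 ]
 [-0.0501 -0.0552]] front edge yaw 0.04031443701622717
trough end rel tool [[-0.0223  0.065 ]
 [ 0.0223  0.065 ]]
```

```bash
python3 -m creep '[[0,0.004,0.05,0,0,0],[0,0,0.08,0,0,0],[0,0,0.08,0,0,0],[0,0,0.06,0,0,0],[0,0,0.04,0,0,0],[0,0,0.02,0,0,0],[0,0,0.012,0,0,0],[0,0,0.01,0,0,0],[0,0,0.004,0,0,0],[0,0,0,0,0,0],[0,0,0,0,0,0]]'
python3 - <<'E'
from h import *
plan(.5021,-.0416,.0073,.0438)
E
```

```text
clock: 8.8
position: [0.5036, -0.0426, 0.0096]
ee_rot: [2.172, 2.269, 0.001]
force: [0.1, -0.3, -1.4]
width: 0.498
gripper_force: 15.0
pos [ 0.5036 -0.0426  0.0096] cur yaw 0.044 j7 -0.473596381882157 w 0.49757771106820464
turn units [ 0.0006  0.0001 -0.0001] rows>= 0.0009587828516552663  shift units [ 0.0026 -0.0037  0.0058] alt +-pi 3.185392653589793
```

```bash
python3 -m creep '[[0,-0.003,0.003,0,0,0],[0,0,0.003,0,0,0],[0,0,0,0,0,0],[0,0,0,0,0,0]]'
python3 -m creep '[[0,0,0,0,0,0],[0,0,0,0,0,0],[0,0,0,0,0,0],[0,0,0,0,0,0],[0,0,-0.02,0,0,0],[0,0,-0.04,0,0,0],[0,0,-0.08,0,0,0],[0,0,-0.08,0,0,0],[0,0,-0.08,0,0,0],[0,0,-0.08,0,0,0],[0,0,-0.08,0,0,0],[0,0,0,0,0,0]]' -0.4
python3 - <<'E'
from h import *
plan(.499,-.431,.2,.277)
E
```

```text
clock: 9.13
position: [0.5021, -0.0428, 0.0071]
ee_rot: [2.172, 2.269, 0.0]
force: [-0.6, 0.7, 5.2]
width: 0.502
gripper_force: 15.0
clock: 10.13
position: [0.5049, -0.0418, 0.1967]
ee_rot: [2.167, 2.265, 0.009]
force: [1.2, 0.6, -0.3]
width: 0.7
gripper_force: 0.0
pos [ 0.5049 -0.0418  0.1967] cur yaw 0.044 j7 -0.25038349079797384 w 0.6995855314370597
turn units [ 0.0041  0.0009 -0.1111] rows>= 1.8620690879141788  shift units [-0.9319 -0.2802 -0.0082] alt +-pi 3.4185926535897933
```

```bash
python3 -m creep '[[0,0,0,0,0,-0.0555],[0,0,0,0,0,-0.0555],[-0.0666,-0.02,0,0,0,0],[-0.0666,-0.02,0,0,0,0],[-0.0666,-0.02,0,0,0,0],[-0.0666,-0.02,0,0,0,0],[-0.0666,-0.02,0,0,0,0],[-0.0666,-0.02,0,0,0,0],[-0.0666,-0.02,0,0,0,0],[-0.0666,-0.02,0,0,0,0],[-0.0666,-0.02,0,0,0,0],[-0.0666,-0.02,0,0,0,0],[-0.0666,-0.02,0,0,0,0],[-0.0666,-0.02,0,0,0,0],[-0.0666,-0.02,0,0,0,0],[-0.0666,-0.02,0,0,0,0],[0,0,0,0,0,0],[0,0,0,0,0,0],[0,0,0,0,0,0]]'
python3 - <<'E'
from h import *
snap("w3",.8)
plan(.499,-.431,.013,.277)
E
```

```text
clock: 11.72
position: [0.496, -0.431, 0.1905]
ee_rot: [-1.893, -2.506, -0.001]
force: [0.5, 1.1, 0.3]
width: 0.701
gripper_force: 0.0
pos [ 0.4963 -0.4305  0.1907] cur yaw 0.278 j7 0.6111255188555976 w 0.6981367810566266
turn units [ 0.0002 -0.0004  0.0004] rows>= 0.006634618962253784  shift units [-0.0031  0.0063  0.4442] alt +-pi 3.4185926535897933
```

View pics/w3.png

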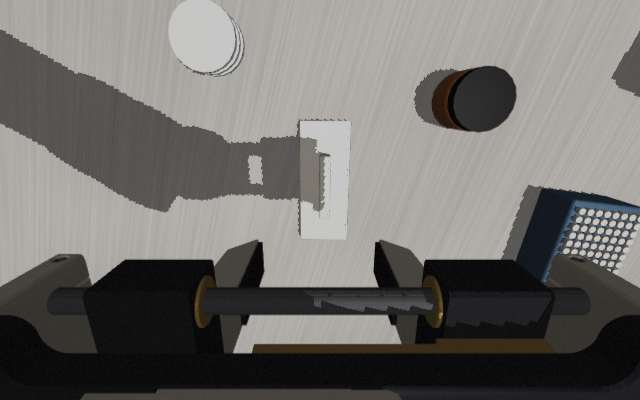

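The lid plate has corners (299,121), (350,120), (347,239) and (299,239), with its bar at (323,185). The dishes at (205,38) and the jar at (480,98) are clear.

Run:
```python
from h import *
c,a,l,w=rect(wpx("w3",[(299,121),(299,239),(347,239),(350,120)],.010));print(c,a,a+np.pi/2,l,w)
plan(*c,.0135,a+np.pi/2)
```

```text
[ 0.5022 -0.4296] -1.300871022909309 0.26992530388558755 0.13843142293634314 0.05828282293462442
pos [ 0.4963 -0.4305  0.1907] cur yaw 0.278 j7 0.6111255188555976 w 0.6981367810566266
turn units [ 0.0002 -0.0004  0.0038] rows>= 0.06323218334881325  shift units [-0.0017  0.0151  0.4429] alt +-pi 3.4115179574753807
```

```bash
python3 -m creep '[[-0.001,0.013,0.05,0,0,0.004],[0,0,0.08,0,0,0],[0,0,0.08,0,0,0],[0,0,0.08,0,0,0],[0,0,0.06,0,0,0],[0,0,0.04,0,0,0],[0,0,0.03,0,0,0],[0,0,0.015,0,0,0],[0,0,0.005,0,0,0],[0,0,0,0,0,0],[0,0,0,0,0,0],[0,0,0,0,0,0]]'
python3 - <<'E'
from h import *
plan(.5007,-.430,.0125)
E
```

```text
clock: 12.77
position: [0.5017, -0.4314, 0.0158]
ee_rot: [1.904, 2.497, -0.0]
force: [0.2, -0.3, 0.1]
width: 0.698
gripper_force: 0.0
pos [ 0.5017 -0.4314  0.0158] cur yaw 0.268 j7 0.4924640533774386 w 0.6976070258686675
turn units [ 0.0006  0.0008 -0.    ] rows>= 7.608394296817225e-06  shift units [ 0.004  -0.0015  0.0083] alt +-pi 3.409398399364221
```

```bash
python3 -m creep '[[0.003,0,0.004,0,0,0],[0,0,0.004,0,0,0],[0,0,0,0,0,0],[0,0,0,0,0,0]]'
python3 -m creep '[[0,0,0,0,0,0],[0,0,0,0,0,0],[0,0,0,0,0,0],[0,0,0,0,0,0],[0,0,0,0,0,0],[0,0,0,0,0,0],[0,0,0,0,0,0],[0,0,0,0,0,0],[0,0,0,0,0,0],[0,0,0,0,0,0],[0,0,0,0,0,0],[0,0,0,0,0,0]]' 1 25
python3 -m creep '[[0,0,-0.02,0,0,0],[0,0,-0.04,0,0,0],[0,0,-0.06,0,0,0],[0,0,-0.08,0,0,0],[0,0,-0.08,0,0,0],[0,0,-0.06,0,0,0],[0,0,-0.02,0,0,0],[0,0,0,0,0,0]]'
python3 - <<'E'
from h import *
plan(.502,-.0418,.16,.042)
E
```

```text
clock: 13.1
position: [0.5005, -0.4298, 0.0113]
ee_rot: [-1.905, -2.498, 0.0]
force: [-1.0, -0.2, -0.1]
width: 0.702
gripper_force: 0.0
clock: 14.1
position: [0.5007, -0.4298, 0.0113]
ee_rot: [1.905, 2.498, 0.0]
force: [1.3, 0.4, 0.1]
width: 0.128
gripper_force: 25.0
clock: 14.77
position: [0.5019, -0.4305, 0.1584]
ee_rot: [1.902, 2.494, -0.0]
force: [-0.3, -0.2, -1.5]
width: 0.131
gripper_force: 25.0
pos [ 0.5019 -0.4305  0.1584] cur yaw 0.268 j7 0.577882935789702 w 0.130682578462173
turn units [0.0015 0.0016 0.1078] rows>= 1.8057867855312837  shift units [ 0.9708  0.0411 -0.004 ] alt +-pi 3.1835926535897934
```

The bar is gripped (12 mm). I'll carry it over the trough and look at the fit.

```bash
python3 -m creep '[[0,0,0,0,0,0.0539],[0,0,0,0,0,0.0539],[0.0693,0.003,0,0,0,0],[0.0693,0.003,0,0,0,0],[0.0693,0.003,0,0,0,0],[0.0693,0.003,0,0,0,0],[0.0693,0.003,0,0,0,0],[0.0693,0.003,0,0,0,0],[0.0693,0.003,0,0,0,0],[0.0693,0.003,0,0,0,0],[0.0693,0.003,0,0,0,0],[0.0693,0.003,0,0,0,0],[0.0693,0.003,0,0,0,0],[0.0693,0.003,0,0,0,0],[0.0693,0.003,0,0,0,0],[0.0693,0.003,0,0,0,0],[0,0,0,0,0,0],[0,0,0,0,0,0],[0,0,0,0,0,0]]'
python3 - <<'E'
from h import *
plan(.502,-.0418,.06,.042)
snap("w4",.8)
E
```

```text
clock: 16.35
position: [0.5004, -0.042, 0.1543]
ee_rot: [-2.173, -2.267, 0.002]
force: [0.4, -1.0, -0.1]
width: 0.128
gripper_force: 25.0
pos [ 0.5004 -0.042   0.1543] cur yaw 0.042 j7 -0.2867153221425301 w 0.12846386367250082
turn units [-0.0009  0.0001  0.0001] rows>= 0.0013794729958707325  shift units [0.0003 0.0041 0.2357] alt +-pi 3.1835926535897934
```

View pics/w4.png

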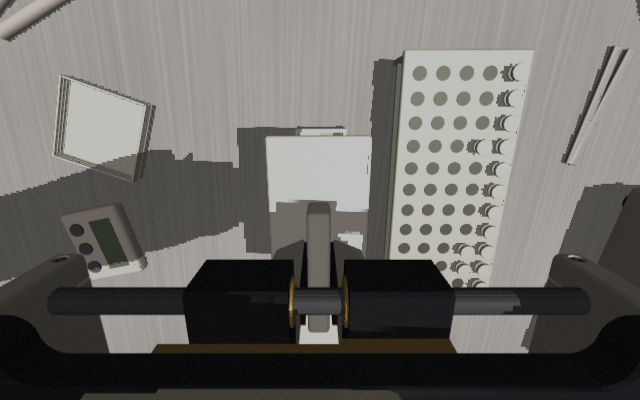

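The near end of the trough shows behind the lid at (298..346,128). The end of the lid's plate is at (266..372,137), and its bar runs straight along the tool.

Run:
```python
from h import *
a=.0425;Rk=np.array([[np.cos(a),-np.sin(a)],[np.sin(a),np.cos(a)]]);p=arm.observe()["position"]
l=wpx("w4",[(266,137),(372,137)],p[2]-.0013);t=wpx("w4",[(298,128),(346,128)],.032)
lr=(l-p[:2])@Rk;print("lid end rel tool",lr,"-> lid centre",lr.mean(0)-[0,.07])
tw=t.mean(0)-Rk@[0,.065];print("trough end",t,"centre",tw, "lid yaw",np.arctan2(*(l[1]-l[0])[::-1]))
```

```text
lid end rel tool [[-0.0268  0.0692]
 [ 0.0274  0.0691]] -> lid centre [ 0.0003 -0.0008]
trough end [[0.4792 0.0222]
 [0.5222 0.024 ]] centre [ 0.5035 -0.0418] lid yaw 0.042379212555577285
```

```bash
python3 -m creep '[[0,0.004,0.05,0,0,0],[0,0,0.06,0,0,0],[0,0,0.06,0,0,0],[0,0,0.05,0,0,0],[0,0,0.03,0,0,0],[0,0,0.012,0,0,0],[0,0,0,0,0,0],[0,0,0,0,0,0],[0,0,0,0,0,0]]'
python3 - <<'E'
from h import *
plan(.5025,-.0417,.0373,.0425)
E
```

```text
clock: 17.15
position: [0.5035, -0.0414, 0.0515]
ee_rot: [2.174, 2.266, 0.002]
force: [0.8, -0.5, -0.5]
width: 0.126
gripper_force: 25.0
pos [ 0.5035 -0.0414  0.0515] cur yaw 0.042 j7 -0.41624184501489764 w 0.12574938693027451
turn units [ 0.0008  0.0001 -0.0004] rows>= 0.006930947922845994  shift units [-0.0005 -0.0026  0.0355] alt +-pi 3.184092653589793
```

```bash
python3 -m creep '[[0,-0.0026,0.008,0,0,0],[0,0,0.008,0,0,0],[0,0,0.008,0,0,0],[0,0,0.006,0,0,0],[0,0,0.004,0,0,0],[0,0,0,0,0,0],[0,0,0,0,0,0],[0,0,0,0,0,0]]'
python3 - <<'E'
from h import *
plan(.5025,-.0417,.0373,.0425)
E
```

```text
clock: 17.82
position: [0.5015, -0.0414, 0.0372]
ee_rot: [2.174, 2.268, -0.001]
force: [-2.0, 0.4, 7.1]
width: 0.128
gripper_force: 25.0
pos [ 0.5015 -0.0414  0.0372] cur yaw 0.042 j7 -0.43542950518853185 w 0.12805266219104602
turn units [-0.0001  0.0003 -0.0002] rows>= 0.0028874977658917157  shift units [-0.0008  0.0024 -0.0003] alt +-pi 3.184092653589793
```

The lid seats at the expected height with 7 N. I'll release it, rise and look.

```bash
python3 -m creep '[[0,0,0,0,0,0],[0,0,0,0,0,0],[0,0,0,0,0,0],[0,0,0,0,0,0],[0,0,0,0,0,0],[0,0,-0.02,0,0,0],[0,0,-0.04,0,0,0],[0,0,-0.08,0,0,0],[0,0,-0.08,0,0,0],[0,0,-0.08,0,0,0],[0,0,-0.08,0,0,0],[0,0,-0.08,0,0,0],[0,0,-0.08,0,0,0],[0,0,0,0,0,0],[0,0,0,0,0,0]]' 0.1
python3 - <<'E'
from h import *
snap("w5",.7)
plan(.494,.4285,.26,.042)
E
```

```text
clock: 19.07
position: [0.5026, -0.0411, 0.2551]
ee_rot: [2.172, 2.265, 0.004]
force: [0.3, -0.6, -0.7]
width: 0.451
gripper_force: 0.0
pos [ 0.5017 -0.0414  0.2535] cur yaw 0.042 j7 -0.19784648091953497 w 0.4486282389888565
turn units [ 0.0006  0.0003 -0.    ] rows>= 0.00020043218390922735  shift units [ 1.1745  0.0302 -0.0163] alt +-pi 3.1835926535897934
```

View pics/w5.png

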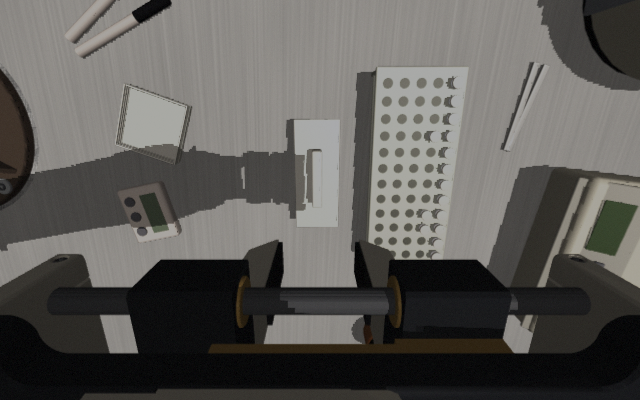

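The lid covers the trough squarely, with plate corners (294,121), (340,121), (338,227) and (296,227), parallel to the rack. Next is the bottle.

```bash
python3 -m creep '[[0.0839,0.0022,0,0,0,0],[0.0839,0.0022,0,0,0,0],[0.0839,0.0022,0,0,0,0],[0.0839,0.0022,0,0,0,0],[0.0839,0.0022,0,0,0,0],[0.0839,0.0022,0,0,0,0],[0.0839,0.0022,0,0,0,0],[0.0839,0.0022,0,0,0,0],[0.0839,0.0022,0,0,0,0],[0.0839,0.0022,0,0,0,0],[0.0839,0.0022,0,0,0,0],[0.0839,0.0022,0,0,0,0],[0.0839,0.0022,0,0,0,0],[0.0839,0.0022,0,0,0,0],[0,0,0,0,0,0],[0,0,0,0,0,0],[0,0,0,0,0,0]]' -1
python3 - <<'E'
from h import *
print("lid",rect(wpx("w5",[(294,121),(296,227),(338,227),(340,121)],.036)))
plan(.494,.4285,.046,.042)
snap("w6",.9)
E
```

```text
clock: 20.53
position: [0.4938, 0.4279, 0.2512]
ee_rot: [2.173, 2.268, -0.004]
force: [0.7, -0.3, 0.2]
width: 0.999
gripper_force: 0.0
lid (array([ 0.5019, -0.0429]), np.float64(-1.5301230863612054), np.float64(0.13676729628225995), np.float64(0.056106619829633525))
pos [0.4938 0.4279 0.2512] cur yaw 0.043 j7 -1.0666249526773564 w 0.9989930848484204
turn units [-0.0009  0.001   0.0004] rows>= 0.005895201351067553  shift units [0.0015 0.0006 0.5131] alt +-pi 3.183592653589793
```

View pics/w6.png

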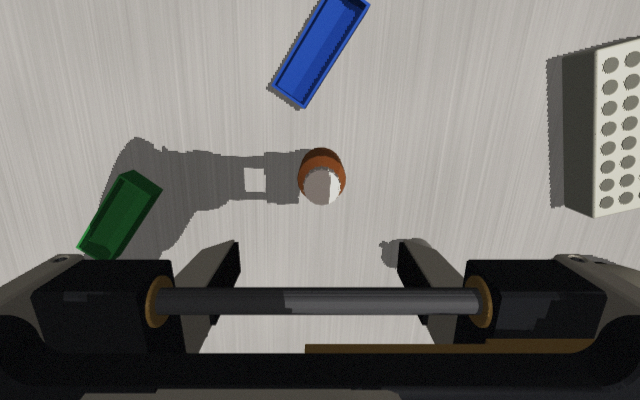

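The white cap is at (322,186), on the gripper's centre column, and no other thing stands near it.

Run:
```python
from h import *
c=wpx("w6",[(322,186)],.108)[0];print(c)
plan(*c,.046,.042)
```

```text
[0.497  0.4338]
pos [0.4944 0.4272 0.2517] cur yaw 0.041 j7 -1.0666237957556377 w 1.0027119542723553
turn units [-0.0005  0.001  -0.0003] rows>= 0.0045344678557167565  shift units [0.0162 0.0073 0.5142] alt +-pi 3.183592653589793
```

```bash
python3 -m creep '[[0.006,0.003,0.05,0,0,0],[0.006,0.002,0.08,0,0,0],[0,0,0.08,0,0,0],[0,0,0.08,0,0,0],[0,0,0.07,0,0,0],[0,0,0.06,0,0,0],[0,0,0.04,0,0,0],[0,0,0.02,0,0,0],[0,0,0.012,0,0,0],[0,0,0.01,0,0,0],[0,0,0,0,0,0],[0,0,0,0,0,0],[0,0,0,0,0,0]]'
python3 - <<'E'
from h import *
plan(.496,.432,.046,.042)
E
```

```text
clock: 21.67
position: [0.4965, 0.4339, 0.0532]
ee_rot: [2.174, 2.267, 0.003]
force: [-0.2, 0.3, -0.4]
width: 0.998
gripper_force: 0.0
pos [0.4965 0.4339 0.0532] cur yaw 0.042 j7 -1.1927373563542787 w 0.9976401388962557
turn units [ 0.0006 -0.0005 -0.    ] rows>= 0.0005412988861190377  shift units [-0.0048 -0.0013  0.0179] alt +-pi 3.1835926535897934
```

```bash
python3 -m creep '[[-0.002,0,0.005,0,0,0],[0,0,0.005,0,0,0],[0,0,0.005,0,0,0],[0,0,0,0,0,0],[0,0,0,0,0,0]]'
python3 -m creep '[[0,0,0,0,0,0],[0,0,0,0,0,0],[0,0,0,0,0,0],[0,0,0,0,0,0],[0,0,0,0,0,0],[0,0,0,0,0,0],[0,0,0,0,0,0],[0,0,0,0,0,0],[0,0,0,0,0,0],[0,0,0,0,0,0],[0,0,0,0,0,0]]' 1 25
python3 -m creep '[[0,0,-0.01,0,0,0],[0,0,-0.02,0,0,0],[0,0,-0.04,0,0,0],[0,0,-0.05,0,0,0],[0,0,-0.06,0,0,0],[0,0,-0.06,0,0,0],[0,0,-0.04,0,0,0],[0,0,-0.02,0,0,0],[0,0,0,0,0,0],[0,0,0,0,0,0]]'
python3 - <<'E'
from h import *
c=np.array([.502,-.0423]);a=.0425;u=np.array([-np.sin(a),np.cos(a)])
print("bottle",c+.123*u,"beaker",c-.121*u)
plan(*(c+.123*u),.166,.042)
E
```

```text
clock: 22.08
position: [0.4959, 0.4326, 0.0459]
ee_rot: [2.174, 2.268, -0.001]
force: [0.4, 0.3, 0.1]
width: 1.001
gripper_force: 0.0
clock: 23.0
position: [0.4961, 0.4327, 0.0461]
ee_rot: [2.174, 2.268, 0.0]
force: [1.0, 0.5, 0.2]
width: 0.604
gripper_force: 25.0
clock: 23.83
position: [0.4959, 0.4324, 0.1658]
ee_rot: [2.174, 2.267, -0.0]
force: [-0.3, -1.3, -2.6]
width: 0.602
gripper_force: 25.0
bottle [0.4968 0.0806] beaker [ 0.5071 -0.1632]
pos [0.4959 0.4324 0.1658] cur yaw 0.042 j7 -1.1174920885107953 w 0.6024473471374743
turn units [0.     0.0002 0.    ] rows>= 0.0005202629628153981  shift units [-0.8789 -0.0348 -0.0004] alt +-pi 3.183592653589793
```

```bash
python3 -m creep '[[-0.03,-0.0022,0,0,0,0],[-0.05,-0.0022,0,0,0,0],[-0.06,-0.0022,0,0,0,0],[-0.06,-0.0022,0,0,0,0],[-0.06,-0.0022,0,0,0,0],[-0.06,-0.0022,0,0,0,0],[-0.06,-0.0022,0,0,0,0],[-0.06,-0.0022,0,0,0,0],[-0.06,-0.0022,0,0,0,0],[-0.06,-0.0022,0,0,0,0],[-0.06,-0.0022,0,0,0,0],[-0.06,-0.0022,0,0,0,0],[-0.06,-0.0022,0,0,0,0],[-0.06,-0.0022,0,0,0,0],[-0.05,-0.002,0,0,0,0],[-0.029,-0.002,0,0,0,0],[0,0,0,0,0,0],[0,0,0,0,0,0],[0,0,0,0,0,0]]'
python3 - <<'E'
from h import *
plan(.4968,.0806,.0463,.042)
E
```

```text
clock: 25.42
position: [0.4966, 0.0819, 0.1659]
ee_rot: [-2.173, -2.268, -0.001]
force: [0.2, 1.4, -2.8]
width: 0.602
gripper_force: 25.0
pos [0.4966 0.0819 0.1659] cur yaw 0.043 j7 -0.5682164774413223 w 0.602120259385859
turn units [-0.0001 -0.0004  0.0005] rows>= 0.008233545322837887  shift units [-0.0032  0.0004  0.299 ] alt +-pi 3.183592653589793
```

```bash
python3 -m creep '[[-0.003,0,0.03,0,0,0],[0,0,0.05,0,0,0],[0,0,0.06,0,0,0],[0,0,0.06,0,0,0],[0,0,0.04,0,0,0],[0,0,0.025,0,0,0],[0,0,0.015,0,0,0],[0,0,0.008,0,0,0],[0,0,0.005,0,0,0],[0,0,0.002,0,0,0],[0,0,0,0,0,0],[0,0,0,0,0,0],[0,0,0,0,0,0]]'
python3 - <<'E'
from h import *
plan(.4968,.0806,.0461,.042)
E
```

```text
clock: 26.5
position: [0.4974, 0.0796, 0.0486]
ee_rot: [2.174, 2.267, 0.001]
force: [-0.2, 0.5, -2.2]
width: 0.603
gripper_force: 25.0
pos [0.4974 0.0796 0.0486] cur yaw 0.042 j7 -0.7189548410702058 w 0.6027314020314777
turn units [ 0.0005 -0.     -0.0001] rows>= 0.001538026446003361  shift units [ 0.0025 -0.0013  0.0063] alt +-pi 3.183592653589793
```

```bash
python3 -m creep '[[0,0,0.002,0,0,0],[0,0,0.002,0,0,0],[0,0,0.002,0,0,0],[0,0,0,0,0,0],[0,0,0,0,0,0],[0,0,0,0,0,0]]'
```

```text
clock: 27.0
position: [0.4972, 0.0796, 0.0459]
ee_rot: [2.174, 2.267, 0.0]
force: [-0.5, -1.4, 4.2]
width: 0.603
gripper_force: 25.0
```

```bash
python3 -m creep '[[0,0,0,0,0,0],[0,0,0,0,0,0],[0,0,0,0,0,0],[0,0,0,0,0,0],[0,0,0,0,0,0],[0,0,-0.02,0,0,0],[0,0,-0.04,0,0,0],[0,0,-0.08,0,0,0],[0,0,-0.08,0,0,0],[0,0,-0.08,0,0,0],[0,0,-0.08,0,0,0],[0,0,-0.06,0,0,0],[0,0,0,0,0,0],[0,0,0,0,0,0]]' -0.6
python3 - <<'E'
from h import *
plan(.6366,.3064,.2,.785)
plan(.6366,.3064,.2,.6)
E
```

```text
clock: 28.17
position: [0.4976, 0.0799, 0.2233]
ee_rot: [2.173, 2.266, 0.004]
force: [-0.8, -0.4, -0.1]
width: 0.803
gripper_force: 0.0
pos [0.4976 0.0799 0.2233] cur yaw 0.042 j7 -0.5074863956625901 w 0.802524037670957
turn units [ 0.0014  0.0006 -0.3548] rows>= 5.944784545354823  shift units [0.155  0.646  0.0583] alt +-pi 3.9265926535897933
pos [0.4976 0.0799 0.2233] cur yaw 0.042 j7 -0.5074863956625901 w 0.802524037670957
turn units [ 0.0015  0.0005 -0.2665] rows>= 4.464785851383668  shift units [0.2712 0.6065 0.0583] alt +-pi 3.7415926535897928
```

```bash
python3 -m creep '[[0,0,0,0,0,-0.0507],[0,0,0,0,0,-0.0507],[0,0,0,0,0,-0.0507],[0,0,0,0,0,-0.0507],[0,0,0,0,0,-0.0507],[0,0,0,0,0,-0.0507],[0,0,0,0,0,-0.0507],[0.0155,0.0646,0.002,0,0,0],[0.0155,0.0646,0.002,0,0,0],[0.0155,0.0646,0.002,0,0,0],[0.0155,0.0646,0.002,0,0,0],[0.0155,0.0646,0.002,0,0,0],[0.0155,0.0646,0.002,0,0,0],[0.0155,0.0646,0.002,0,0,0],[0.0155,0.0646,0.002,0,0,0],[0.0155,0.0646,0.002,0,0,0],[0.0155,0.0646,0.002,0,0,0],[0,0,0,0,0,0],[0,0,0,0,0,0],[0,0,0,0,0,0]]' -1
python3 - <<'E'
from h import *
plan(.6366,.3064,.014,.785)
snap("w7",.9)
E
```

```text
clock: 29.83
position: [0.6351, 0.3057, 0.2122]
ee_rot: [-1.201, -2.902, 0.003]
force: [0.6, -0.7, 0.4]
width: 0.997
gripper_force: 0.0
pos [0.6351 0.3057 0.2122] cur yaw 0.786 j7 -0.12293087361447903 w 0.9968544968504848
turn units [-0.0012 -0.0002  0.0005] rows>= 0.008634667178813763  shift units [-0.0013  0.0039  0.4955] alt +-pi 3.9265926535897933
```

View pics/w7.png

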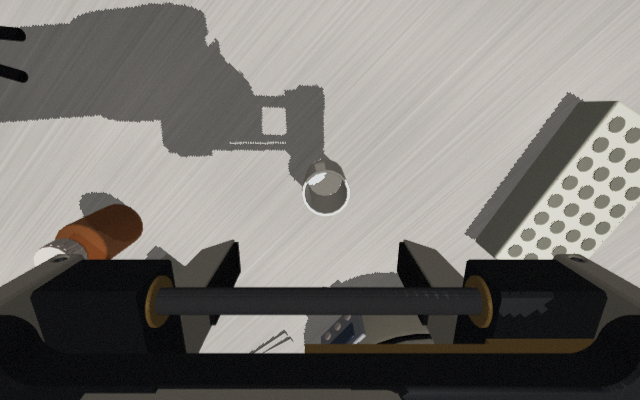

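The beaker's rim is at (326,193) with the spout up the picture, clear of the finger line. The bottle stands upright at (95,235).

Run:
```python
from h import *
c=wpx("w7",[(326,193)],.07)[0];print(c)
plan(*c,.014,.785)
```

```text
[0.6417 0.3105]
pos [0.6354 0.3051 0.2127] cur yaw 0.785 j7 -0.12293734659332116 w 1.0014413647585192
turn units [-0.0009  0.0001  0.0001] rows>= 0.0016792696107783564  shift units [-0.0016  0.0206  0.4968] alt +-pi 3.9265926535897933
```

```bash
python3 -m creep '[[-0.001,0.014,0.05,0,0,0],[0,0,0.08,0,0,0],[0,0,0.08,0,0,0],[0,0,0.08,0,0,0],[0,0,0.07,0,0,0],[0,0,0.06,0,0,0],[0,0,0.04,0,0,0],[0,0,0.02,0,0,0],[0,0,0.01,0,0,0],[0,0,0.004,0,0,0],[0,0,0,0,0,0],[0,0,0,0,0,0],[0,0,0,0,0,0]]'
python3 -m creep '[[0,0,0,0,0,0],[0,0,0,0,0,0],[0,0,0,0,0,0],[0,0,0,0,0,0],[0,0,0,0,0,0],[0,0,0,0,0,0],[0,0,0,0,0,0],[0,0,0,0,0,0],[0,0,0,0,0,0],[0,0,0,0,0,0],[0,0,0,0,0,0]]' 1 12
python3 - <<'E'
from h import *
plan(.64,.309,.16,.785)
E
```

```text
clock: 30.97
position: [0.6407, 0.3103, 0.0174]
ee_rot: [1.202, 2.901, 0.002]
force: [0.3, -0.1, 1.1]
width: 1.002
gripper_force: 0.0
clock: 31.88
position: [0.6401, 0.3099, 0.016]
ee_rot: [-1.202, -2.902, 0.0]
force: [0.5, 0.3, 0.2]
width: 0.545
gripper_force: 12.0
pos [0.6401 0.3099 0.016 ] cur yaw 0.785 j7 -0.2362278247011175 w 0.5454688544999874
turn units [-0.     -0.      0.0002] rows>= 0.0035471288170245935  shift units [-0.0014 -0.0017 -0.3599] alt +-pi 3.9265926535897933
```

Gripped: 50 mm. Lifting.

```bash
python3 -m creep '[[0,0,-0.01,0,0,0],[0,0,-0.03,0,0,0],[0,0,-0.05,0,0,0],[0,0,-0.06,0,0,0],[0,0,-0.07,0,0,0],[0,0,-0.07,0,0,0],[0,0,-0.07,0,0,0],[0,0,-0.05,0,0,0],[0,0,-0.03,0,0,0],[0,0,-0.02,0,0,0],[0,0,0,0,0,0],[0,0,0,0,0,0]]'
python3 - <<'E'
from h import *
plan(.5071,-.1632,.2,.785)
E
```

```text
clock: 32.88
position: [0.6399, 0.3095, 0.1994]
ee_rot: [-1.202, -2.902, 0.001]
force: [0.4, -0.6, -2.7]
width: 0.544
gripper_force: 12.0
pos [0.6399 0.3095 0.1994] cur yaw 0.785 j7 -0.12904209215992268 w 0.5441799810464006
turn units [-0.0004  0.0001  0.0002] rows>= 0.0033202850976995647  shift units [-0.6013 -1.0702 -0.0015] alt +-pi 3.9265926535897933
```

```bash
python3 -m creep '[[-0.0167,-0.0298,0,0,0,0],[-0.0334,-0.0594,0,0,0,0],[-0.0334,-0.0594,0,0,0,0],[-0.0334,-0.0594,0,0,0,0],[-0.0334,-0.0594,0,0,0,0],[-0.0334,-0.0594,0,0,0,0],[-0.0334,-0.0594,0,0,0,0],[-0.0334,-0.0594,0,0,0,0],[-0.0334,-0.0594,0,0,0,0],[-0.0334,-0.0594,0,0,0,0],[-0.0334,-0.0594,0,0,0,0],[-0.0334,-0.0594,0,0,0,0],[-0.0334,-0.0594,0,0,0,0],[-0.0334,-0.0594,0,0,0,0],[-0.0334,-0.0594,0,0,0,0],[-0.0334,-0.0594,0,0,0,0],[-0.0334,-0.0594,0,0,0,0],[-0.0334,-0.0594,0,0,0,0],[-0.0167,-0.0298,0,0,0,0],[0,0,0,0,0,0]]'
python3 -m creep '[[0,0,0,0,0,0],[0,0,0,0,0,0],[0,0,0,0,0,0]]'
python3 - <<'E'
from h import *
plan(.5071,-.1632,.0162,.785)
E
```

```text
clock: 34.55
position: [0.5054, -0.1671, 0.198]
ee_rot: [-1.209, -2.896, 0.003]
force: [-0.4, -0.2, -2.1]
width: 0.545
gripper_force: 12.0
clock: 34.8
position: [0.5077, -0.1613, 0.1997]
ee_rot: [-1.199, -2.903, -0.001]
force: [-0.7, -1.1, -0.5]
width: 0.543
gripper_force: 12.0
pos [ 0.5077 -0.1613  0.1997] cur yaw 0.787 j7 0.581613619098554 w 0.5425704666956653
turn units [ 0.0002 -0.0004  0.0011] rows>= 0.018850805292581232  shift units [-0.0024 -0.0045  0.4589] alt +-pi 3.9265926535897933
```

```bash
python3 -m creep '[[-0.0024,-0.0045,0.03,0,0,0],[0,0,0.06,0,0,0],[0,0,0.07,0,0,0],[0,0,0.07,0,0,0],[0,0,0.07,0,0,0],[0,0,0.06,0,0,0],[0,0,0.04,0,0,0],[0,0,0.025,0,0,0],[0,0,0.015,0,0,0],[0,0,0.008,0,0,0],[0,0,0.005,0,0,0],[0,0,0,0,0,0],[0,0,0,0,0,0],[0,0,0,0,0,0]]'
python3 - <<'E'
from h import *
plan(.5071,-.1632,.0160,.785)
E
```

```text
clock: 35.97
position: [0.5076, -0.1648, 0.0196]
ee_rot: [1.202, 2.901, 0.0]
force: [-0.4, -0.1, -1.1]
width: 0.548
gripper_force: 12.0
pos [ 0.5076 -0.1648  0.0196] cur yaw 0.785 j7 0.3684675231925482 w 0.5475809813157761
turn units [0.0003 0.0006 0.0001] rows>= 0.0015968537372263254  shift units [0.0036 0.002  0.009 ] alt +-pi 3.9265926535897933
```

```bash
python3 -m creep '[[0.002,0.002,0.003,0,0,0],[0,0,0.003,0,0,0],[0,0,0.002,0,0,0],[0,0,0.001,0,0,0],[0,0,0,0,0,0],[0,0,0,0,0,0],[0,0,0,0,0,0]]'
```

```text
clock: 36.55
position: [0.5072, -0.1635, 0.0158]
ee_rot: [1.202, 2.902, -0.0]
force: [-2.6, 0.7, 6.4]
width: 0.544
gripper_force: 12.0
```

```bash
python3 -m creep '[[0,0,0,0,0,0],[0,0,0,0,0,0],[0,0,0,0,0,0],[0,0,0,0,0,0],[0,0,0,0,0,0],[0,0,-0.02,0,0,0],[0,0,-0.04,0,0,0],[0,0,-0.08,0,0,0],[0,0,-0.08,0,0,0],[0,0,-0.08,0,0,0],[0,0,-0.08,0,0,0],[0,0,-0.08,0,0,0],[0,0,0,0,0,0]]' -0.35
python3 -m creep '[[-0.06,-0.07,-0.01,0,0,0],[-0.06,-0.07,-0.01,0,0,0],[-0.06,-0.07,-0.01,0,0,0],[-0.06,-0.07,-0.01,0,0,0],[-0.06,-0.07,-0.01,0,0,0],[-0.06,-0.07,-0.01,0,0,0],[-0.06,-0.07,-0.01,0,0,0],[-0.06,-0.07,-0.01,0,0,0],[0,0,0,0,0,0],[0,0,0,0,0,0],[0,0,0,0,0,0],[0,0,0,0,0,0]]'
python3 - <<'E'
from h import *
im=arm.get_image("top")["frame"][:,:,::-1];s=arm.get_image("side")["frame"][:,:,::-1]
a=cv2.resize(im[90:210,265:425],(800,600),interpolation=cv2.INTER_CUBIC)
cv2.imwrite("pics/f1.png",cv2.convertScaleAbs(a,alpha=1.5))
cv2.imwrite("pics/f2.png",cv2.convertScaleAbs(cv2.resize(s[110:260,220:420],(800,600)),alpha=1.3))
E
```

```text
clock: 37.63
position: [0.5101, -0.1629, 0.2057]
ee_rot: [1.198, 2.895, 0.002]
force: [1.5, 0.6, -0.4]
width: 0.674
gripper_force: 0.0
clock: 38.63
position: [0.4849, -0.4559, 0.2315]
ee_rot: [-1.199, -2.904, -0.001]
force: [-0.3, -0.1, 0.4]
width: 0.672
gripper_force: 0.0
```

View pics/f1.png

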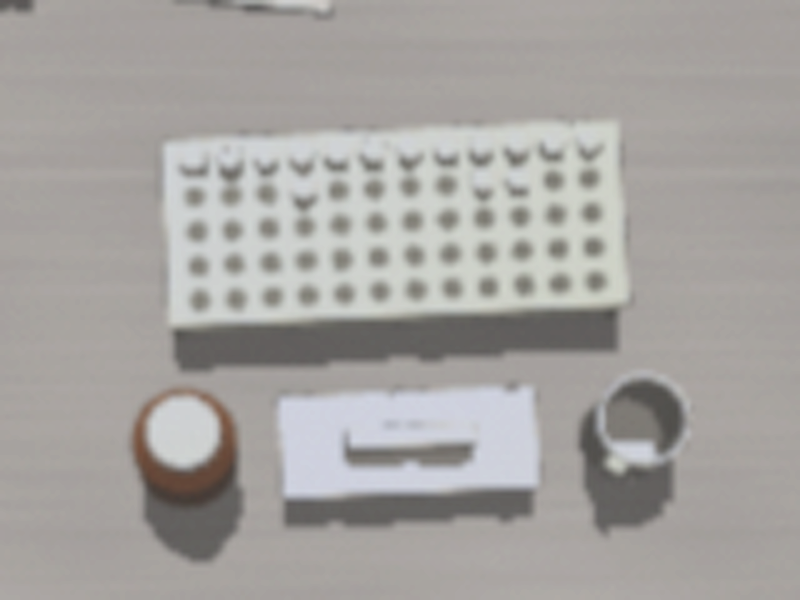

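View pics/f2.png

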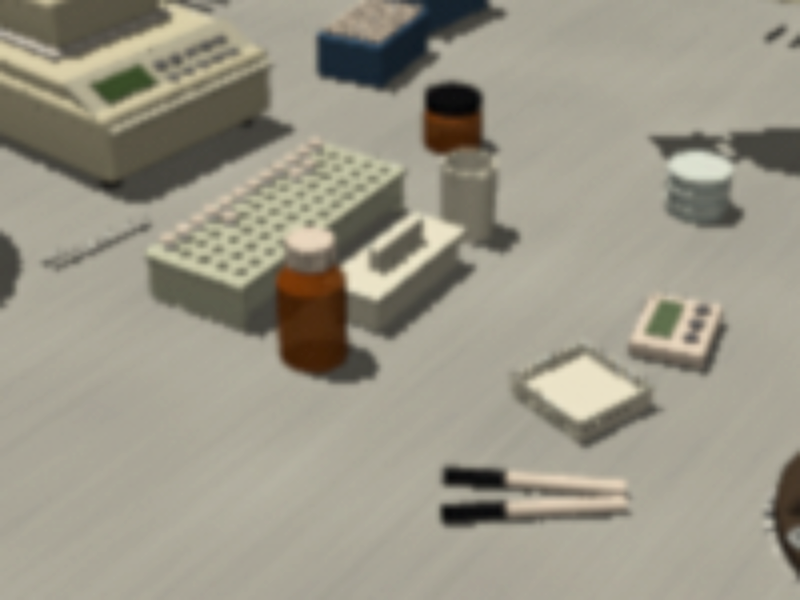

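The covered trough stands in front of the rack, with its plate centred at (409,442) in the top crop. The bottle (cap at (184,431)) is off its left end and the beaker (rim at (644,420)) off its right, all upright. I'll run a numeric check.

Run:
```python
from h import *
d=arm.get_image("top");K=d["intrinsics"];R,t=cam("top",d)
q=lambda px,z:unproj(np.array(px)/5+[265,90],z,K,R,t)
l,a,w,h=rect(q([(279,398),(534,387),(538,487),(285,497)],.036));ra=a+np.pi
r,ar,_,_=rect(q([(165,143),(619,121),(629,304),(172,327)],.046));th=ar+np.pi/2
Rk=np.array([[np.cos(th),-np.sin(th)],[np.sin(th),np.cos(th)]])
if Rk[0,0]<0:Rk=-Rk
for n,p in(("lid",l),("bottle",q([(184,431)],.108)[0]),("beaker",q([(644,420)],.07)[0])):print(n,p,"rack",(p-r)@Rk,"rel lid",(p-l)@Rk)
print("yaw diff",a-ar,w,h)
```

```text
lid [ 0.4984 -0.0439] rack [-0.1184 -0.0007] rel lid [0. 0.]
bottle [0.4944 0.0767] rack [-0.1165  0.12  ] rel lid [0.002  0.1207]
beaker [ 0.5054 -0.1653] rack [-0.1175 -0.1223] rel lid [ 0.001  -0.1216]
yaw diff -0.0090401884020046 0.13858019127142224 0.054666358857042595
```

All values are well inside tolerance, so I'm handing in.

```bash
python3 -c "from cell import arm; print(arm.sign_off())"
```

```text
the job is handed in; nothing more can be done
None
```

The layout is done and handed in: the lidded trough stands centred about 4 cm in front of the rack, with the bottle off its left end and the beaker off its right, each about 3 cm clear. The last camera check put everything within tolerance, but the hand-in returned no verdict.

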